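# Clear the control box and start the polishing machine

## Task

Lift the brass casting off the guard bars of the control box and lay it flat, right way up, in the empty bay of the blue parts tray without dropping it. Then start the polishing machine: press the oblong key, then the square key, then the small round key, one at a time in that order, each fully down for a moment and let spring back before the next. Never press the large round stop key, press no key before the casting is in the tray or out of turn, and leave everything else where it is.

Things in the scene. Friction and masses are not known exactly. Their poses are not given: they have to be found in the camera images.
- casting: Brass tap casting lying across the control box's two guard bars, over the keys: a straight flat-sided bar 190 mm long (its x), 34 mm wide (y), 26 mm high (z), with a round stub 16 to 22 mm high on top near each end (74 mm from the middle); the middle 110 mm is plain and can be gripped across its width. About 0.45 kg. Origin: centre of its flat underside; z up.
- casting_mid (a point): Middle of the casting's bar, 13 mm above its underside; axes as the casting's.
- panel: Fixed grey control box, 150 mm (x) by 300 mm (y), 70 mm high. Origin: centre of its underside on the bench. Four black keys stand in a row along its y, at y = -78, -26, +26 and +78 mm, in an order that changes. Two steel guard bars run along y at x = -62 and +62 mm, 8 mm thick, their tops 108 mm above the bench; they have posts at y = -109 and +109 mm.
- tray: Fixed blue parts tray, 250 mm (x) by 210 mm (y), walls 45 mm high and 5 mm thick, floor 5 mm thick. Origin: centre of its underside. A partition 39 mm high and 4 mm thick along x at y = -20 mm divides it: the wide bay (y = -18 to +100 mm) is empty, the narrow bay (y = -100 to -22 mm) holds two brass parts.
- tray_bay (a point): Centre of the floor of the tray's empty wide bay; the bay is 240 mm along this x and 118 mm along this y (axes as the tray's).
- key_bar_top (a point): Centre of the top face of the oblong key, 40 mm (across the row) by 14 mm; 86 mm above the bench when up. It is black like the others and pressed straight down. Axes parallel to the box's (y along the row).
- key_bar (a joint): Travel of the oblong key, 40 mm (across the row) by 14 mm: 0 up, 0.006 m fully down; a spring returns it (about 1.2 N to start it, 4.8 N fully down).
- key_square_top (a point): Centre of the top face of the square key, 26 x 26 mm; 86 mm above the bench when up. It is black like the others and pressed straight down. Axes parallel to the box's (y along the row).
- key_square (a joint): Travel of the square key, 26 x 26 mm: 0 up, 0.006 m fully down; a spring returns it (about 1.2 N to start it, 4.8 N fully down).
- key_small_top (a point): Centre of the top face of the small round key, diameter 18 mm; 86 mm above the bench when up. It is black like the others and pressed straight down. Axes parallel to the box's (y along the row).
- key_small (a joint): Travel of the small round key, diameter 18 mm: 0 up, 0.006 m fully down; a spring returns it (about 1.2 N to start it, 4.8 N fully down).
- key_stop_top (a point): Centre of the top face of the large round mushroom key (stop), diameter 36 mm; 86 mm above the bench when up. It is black like the others and pressed straight down. Axes parallel to the box's (y along the row).
- key_stop (a joint): Travel of the large round mushroom key (stop), diameter 36 mm: 0 up, 0.006 m fully down; a spring returns it (about 1.2 N to start it, 4.8 N fully down).
- tab_bar (a joint): Telltale of the oblong key, 40 mm (across the row) by 14 mm: a small white tab, 14 x 6 mm, 35 mm from the key's centre towards the box's -x edge. It stands 7 mm proud (0) and is drawn down up to 5 mm (0.005) by the key's own travel beyond the first 1 mm; it then stays down. The robot cannot move it directly.
- tab_square (a joint): Telltale of the square key, 26 x 26 mm: a small white tab, 14 x 6 mm, 35 mm from the key's centre towards the box's -x edge. It stands 7 mm proud (0) and is drawn down up to 5 mm (0.005) by the key's own travel beyond the first 1 mm; it then stays down. The robot cannot move it directly.
- tab_small (a joint): Telltale of the small round key, diameter 18 mm: a small white tab, 14 x 6 mm, 35 mm from the key's centre towards the box's -x edge. It stands 7 mm proud (0) and is drawn down up to 5 mm (0.005) by the key's own travel beyond the first 1 mm; it then stays down. The robot cannot move it directly.
- elbow: Bystander: short brass elbow, 70 x 22 mm, 32 mm high, lying in the tray's narrow bay. Origin at the middle of its underside.
- valve: Bystander: brass valve cone, diameter 32 mm, 36 mm high, standing in the tray's narrow bay. Origin at the middle of its underside.
- bush: Bystander: steel bushing, diameter 28 mm, 18 mm high, standing on the control box near the end of its top, beyond the row of keys. Origin at the middle of its underside.
- oil: Bystander: black bottle, diameter 48 mm, 120 mm high. Origin at the middle of its underside.
- disc: Bystander: grinding disc with a hole, diameter 100 mm, 16 mm thick, lying flat. Origin at the middle of its underside.
- brush: Bystander: hand brush lying on the bench.
- wedge: Bystander: wooden block 50 x 80 x 35 mm. Origin at the middle of its underside.
Things that resemble listed ones, but are neither listed nor needed, are in the scene too. Of the things like the casting, leave any that is purple; of the rest the smaller one is meant.

How it is judged (in metres and radians):
On the way, in this order (a step that is already met when the one before it is completed fails the run):
1. the casting lies flat, right way up, in the tray's empty bay, released (x of casting in the frame of tray_bay between -0.035 and 0.035 m and y of casting in the frame of tray_bay between -0.05 and 0.05 m and z of casting in the frame of tray_bay below 0.008 m and angle between casting's own z axis and vertical below 0.1 rad and contact force between the fingers and casting below 0.1 N and linear speed of casting below 0.02 m/s), for 0.2 s.
2. the oblong key is pressed fully down (beyond 4.5 mm), no other key with it (value of joint key_bar above 0.0045 m and value of joint each of key_square, key_small, key_stop below 0.002 m), for 0.1 s.
3. the square key is pressed fully down (beyond 4.5 mm), no other key with it (value of joint key_square above 0.0045 m and value of joint each of key_bar, key_small, key_stop below 0.002 m), for 0.1 s.
4. the small round key is pressed fully down (beyond 4.5 mm), no other key with it (value of joint key_small above 0.0045 m and value of joint each of key_bar, key_square, key_stop below 0.002 m), for 0.1 s.
At the end, for the whole second after the job is handed in: Casting still, right way up and flat (0.1 rad) on the floor of the empty bay, its middle within 35 mm along and 50 mm across of the bay's centre, underside within 8 mm of the floor; all four keys up (under 1.5 mm); tabs of the oblong, square and small round keys down over 3 mm (x of casting in the frame of tray_bay between -0.035 and 0.035 m and y of casting in the frame of tray_bay between -0.05 and 0.05 m and z of casting in the frame of tray_bay below 0.008 m and angle between casting's own z axis and vertical below 0.1 rad and linear speed of casting below 0.02 m/s and value of joint each of key_bar, key_square, key_small, key_stop below 0.0015 m and value of joint each of tab_bar, tab_square, tab_small above 0.003 m); the robot touches nothing.
It fails at once if the large round stop key is pressed (more than 3 mm) (value of joint key_stop above 0.003 m).
It fails at once if a key is pressed (its tab drawn down) while the casting is not lying in the empty bay (value of joint any of tab_bar, tab_square, tab_small above 0.0025 m and not (x of casting in the frame of tray_bay between -0.035 and 0.035 m and y of casting in the frame of tray_bay between -0.05 and 0.05 m and z of casting in the frame of tray_bay below 0.008 m and angle between casting's own z axis and vertical below 0.1 rad)).
It fails at once if a key is pressed out of turn: before the one ahead of it, or again (more than 3 mm) after a later one ((value of joint tab_square above 0.0025 m and value of joint tab_bar below 0.0025 m) or (value of joint tab_small above 0.0025 m and value of joint tab_square below 0.0025 m) or (value of joint key_bar above 0.003 m and value of joint tab_square above 0.0025 m) or (value of joint key_bar above 0.003 m and value of joint tab_small above 0.0025 m) or (value of joint key_square above 0.003 m and value of joint tab_small above 0.0025 m)).
It fails at once if the casting is dropped (faster than 0.5 m/s while the fingers do not hold it) (linear speed of casting above 0.5 m/s and contact force between the fingers and casting below 0.1 N).
It fails at once if a bystander is moved more than 30 mm (distance of any of elbow, valve, bush, oil, disc, brush, wedge from where it was at the start of the episode above 0.03 m).
It also fails if it takes over 64 s, if anything falls off the work surface, if the arm or the gripper's body presses on something with over 40 N, if the wrist force passes 120 N, or if a joint passes its speed limit or range.

## Robot

A 6-joint arm with a two-finger parallel gripper is mounted at the origin on the work surface. World frame = base frame: x ahead of the robot, y to its left, z up, the work surface at z = 0. Lengths are in mm, angles in rad, forces in N, time in s.
With the tool pointing down it reaches from about 350 to 775 mm from the base axis. Payload 7.3 kg.
Tool frame: the origin (TCP) lies at the very end of the fingers, on their centre line; the grasp point (between the pads) lies 19 mm behind it (bot.tcp_to_grasp is the distance from the TCP to the grasp point, in mm); z points along the fingers, y is the direction in which the jaws open and shut (so a half turn about z gives the same grasp; the last joint's range is limited). The gripper opens to 92 mm and grips with 3 to 60 N. Pads are 19 mm wide; open, the fingers measure 130 mm over their backs; the gripper's body (75 mm by 190 mm) begins 47 mm behind the grasp point.
Start: joints at [-1.37, 0.342, 1.524, -0, 1.275, -0.146], TCP at [178.465, -493.756, 226.741] pointing down, gripper open.
Joint ranges: [-2.53, 2.53], [-0.77, 2.02], [0.04, 2.7], [-1, 4.14], [0.28, 2.66], [-3.11, 3.11]. Speed limits (rad/s): [2.57, 2.57, 3.14, 3.14, 3.14, 3.14].

## Interface

Orientations are given as [roll, pitch, yaw] about the fixed x, y, z axes, in that order (R = Rz(yaw) Ry(pitch) Rx(roll)).
In Python, from plant import bot gives the robot as it stands. The module is installed in compiled form; this text tells all that it offers.
- The arm moves only by the tool carry_out, never from a script. Its argument "motion" is a list of rows, each a list of 5 numbers: the closure, from 0 (fully open) to 1 (shut), then the shift along the tool's x, y, z in mm, then the turn about the tool's z in degrees. In form: [[claw, dx, dy, dz, spin], ...]. A call has 1 to 10 rows; each row is the pose to reach, as a shift and turn from the pose measured when the call began, along the tool's axes at that moment; what a row does not reach only later rows make up. A row lasts 1/8 s, in which the tool goes at most 62.5 mm and 10.7 degrees, less where a joint would pass 70% of its speed; a pose out of reach is approached as far as the arm can. A call with a gripper value outside its range is refused whole. The fingers move at their own pace and stop on an object; the grip force is fixed at half the most. Time passes only in rows, so rows that repeat a pose let the fingers close. It gives the time, the measured TCP pose, the force and the opening at its end, in the units of the state.
- bot.get_obs(): the state, without advancing time (a new reading comes with each control period).
- bot.capture(name): name is "scene" or "top"; returns a dict with "color" (480x640x3 uint8, red, green, blue), "depth" (480x640 float32, mm along the optical axis (not along the pixel's ray), 0 where there is no reading), "K" (3x3 intrinsics, pixels), "camera_from_world" (4x4, takes a point from world to camera coordinates). Camera axes: x right, y down, z forward; pixel columns grow to the right and rows downward; lengths in mm; the calibration is good to about 2 mm. A picture is of the moment at which its call begins.
- bot.close_job(): hands the job in, once; it reports no verdict.
The state is a dict: "time": time; "joint_positions": joint angles; "dq": joint speeds; "tau": joint torques, N m; "tool_pos": TCP position; "tcp_rot": TCP orientation; "contact_force": force on the tool from outside, world axes, zero at the start; "moment": the same for the moment, N m; "grip_width": finger opening in mm.
Only numpy, scipy, OpenCV 4.12 (cv2) and the standard library are available. Lean on these libraries where they do the work, as an engineer would, in place of code of your own. Each camera call takes 0.05 s, during which the arm holds its last target.

## Working session

There is one attempt and no reset: what is moved stays moved. The work goes in short steps, Python scripts to look and compute and a tool call to move; the robot and the scene stay as the last step left them, time stands still between calls to the robot, and variables do not carry over. Pictures are saved under pics/ and viewed, and the job is handed in when it is done.

Besides the shell and the picture viewer there is one more tool, called after "Request:" as a command line: name --pt "numbers of a row" for each row, then --argument value for the rest. carry_out: Moves the arm, as the interface text tells. Its arguments: {"type":"object","properties":{"motion":{"type":"array","items":{"type":"array","items":{"type":"number"}}}},"required":["motion"]}

```bash
mkdir -p pics
python3 - <<'E'
from plant import bot
import cv2,numpy as np
for n in ("scene","top"):
    c=bot.capture(n); cv2.imwrite(f"pics/{n}0.png",c["color"][:,:,::-1]); np.savez(f"{n}0.npz",**c)
    print(n,c["K"].round(1).tolist(),c["camera_from_world"].round(3).tolist(), (c["depth"]>0).mean())
print(bot.get_obs())
E
```

```text
scene [[574.7, 0.0, 319.0], [0.0, 574.7, 238.1], [0.0, 0.0, 1.0]] [[-0.623, 0.782, 0.02, 236.815], [0.442, 0.373, -0.816, -181.845], [-0.646, -0.499, -0.578, 1734.604], [0.0, 0.0, 0.0, 1.0]] 0.9957845052083333
top [[517.0, 0.0, 319.2], [0.0, 517.0, 238.0], [0.0, 0.0, 1.0]] [[0.021, -1.0, 0.011, 92.18], [-0.999, -0.021, -0.032, 515.726], [0.033, -0.01, -0.999, 1202.385], [0.0, 0.0, 0.0, 1.0]] 0.996005859375
{'time': 0.1, 'joint_positions': array([-1.37001307e+00,  3.42688701e-01,  1.52490312e+00, -2.65966056e-05,
        1.27540844e+00, -1.45985114e-01]), 'dq': array([ 7.97500376e-05, -2.97390395e-03, -1.11919406e-03, -1.11819540e-03,
       -1.13464160e-03, -1.33652030e-03]), 'tau': array([ 2.17385030e-03, -4.32003701e+01, -2.44694906e+01,  7.19736493e-02,
        5.26879902e-02, -5.15536908e-05]), 'tool_pos': array([ 178.37497637, -493.38727802,  226.10236952]), 'tcp_rot': array([-3.14019632e+00, -1.79597831e-04,  3.46776005e-01]), 'contact_force': array([-0.38238355,  0.50677105,  0.50736507]), 'moment': array([ 0.01598993, -0.00449298,  0.02350178]), 'grip_width': 92.21717642160796}
```

View pics/scene0.png

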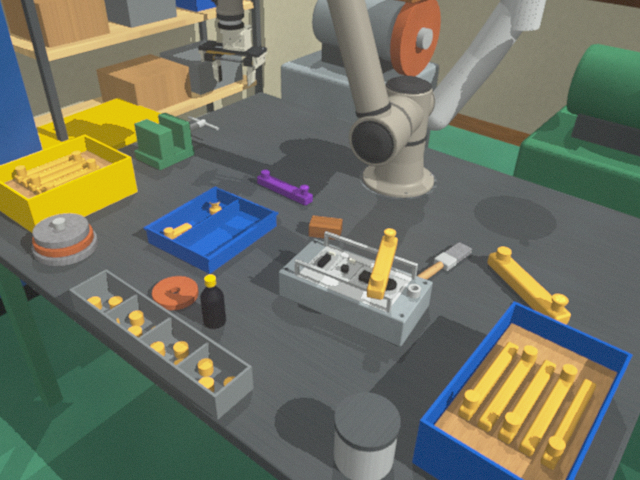

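View pics/top0.png

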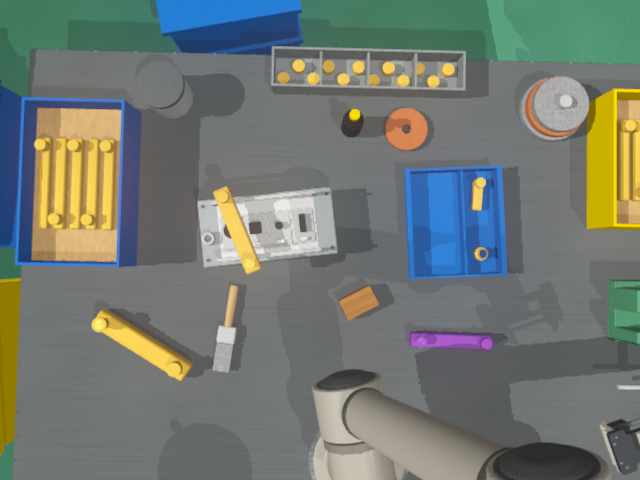

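The casting lies across the box at top-view pixels (222,193)–(252,266). The empty bay is on the left of the blue tray, around (437,222). I'll enlarge both views.

Run:
```python
import cv2,numpy as np
t=cv2.imread("pics/top0.png");s=cv2.imread("pics/scene0.png")
cv2.imwrite("pics/t_box.png",cv2.resize(t[170:290,180:350],None,fx=4.6,fy=4.6,interpolation=cv2.INTER_CUBIC))
cv2.imwrite("pics/s_box.png",cv2.resize(s[215:350,265:450],None,fx=4.3,fy=4.3,interpolation=cv2.INTER_CUBIC))
```

```text
(no output)
```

View pics/t_box.png

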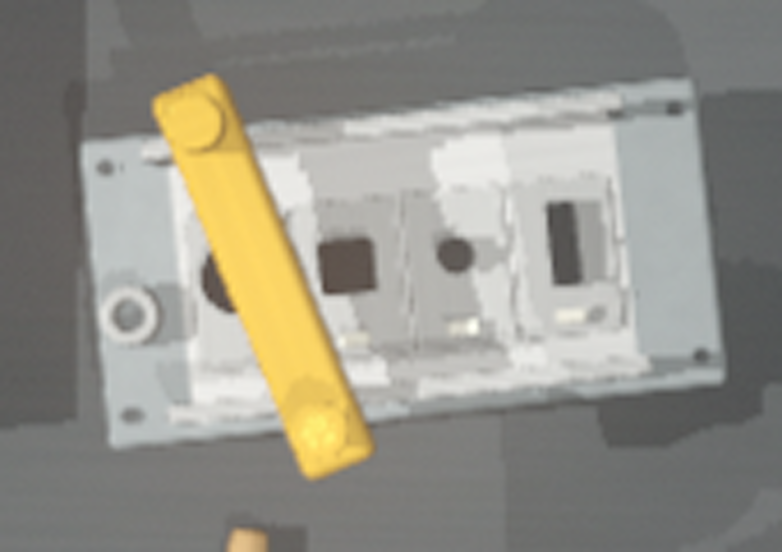

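View pics/s_box.png

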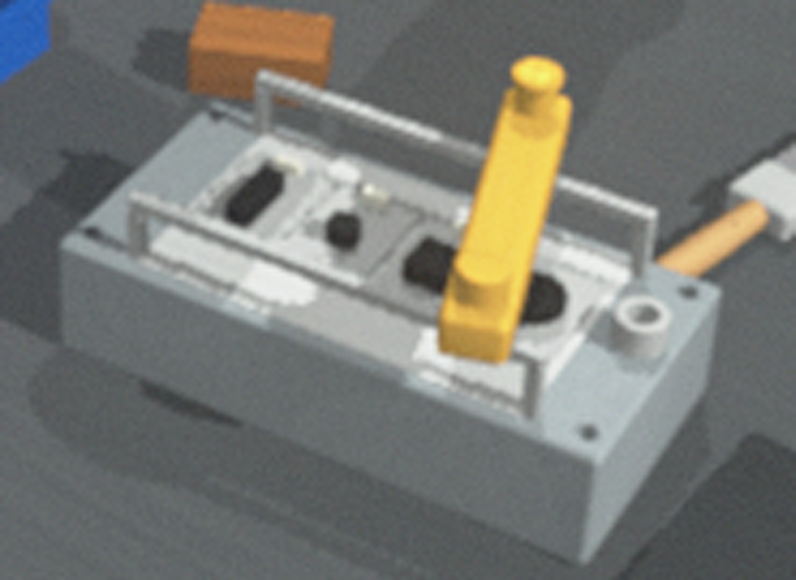

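The keys in the top view, left to right, are stop (under the casting), square, small round and oblong. The tabs are on the robot's side. Next I'll measure poses.

```bash
cat > h.py <<'E'
import numpy as np,cv2
def ray(c,uv,z):
    T=c["camera_from_world"];R=T[:3,:3];t=T[:3,3];o=-R.T@t
    uv=np.atleast_2d(np.asarray(uv,float))
    d=(np.linalg.inv(c["K"])@np.c_[uv,np.ones(len(uv))].T).T@R
    return o+d*((z-o[2])/d[:,2])[:,None]
def proj(c,P):
    T=c["camera_from_world"];q=np.atleast_2d(P)@T[:3,:3].T+T[:3,3];q=q@c["K"].T
    return q[:,:2]/q[:,2:]
def world(c):
    v,u=np.mgrid[:480,:640];d=c["depth"];K=c["K"];T=c["camera_from_world"]
    p=np.stack([(u-K[0,2])/K[0,0]*d,(v-K[1,2])/K[1,1]*d,d],-1)
    return (p-T[:3,3])@T[:3,:3]
E
python3 - <<'E'
from h import *
for n in("top","scene"):
    c=dict(np.load(n+"0.npz"));W=world(c);hsv=cv2.cvtColor(c["color"],cv2.COLOR_RGB2HSV)
    roi=np.zeros((480,640),bool)
    if n=="top": roi[175:280,195:340]=1
    else: roi[220:345,275:440]=1
    y=(hsv[...,0]>12)&(hsv[...,0]<35)&(hsv[...,1]>120)&(hsv[...,2]>120)&roi
    if n=="scene": y[:, :360]=0; y[:, 400:]=0
    k,l,st,_=cv2.connectedComponentsWithStats(y.astype(np.uint8));i=1+st[1:,4].argmax();y=l==i
    P=W[y]; print(n,"cast z pct",np.percentile(P[:,2],[5,25,50,75,95]).round(1),st[i])
    m=cv2.minAreaRect(np.argwhere(y)[:,::-1].astype(np.float32)); b=cv2.boxPoints(m); print("rect px",m)
    print("depth bartop pts centroid",P[(P[:,2]>129)&(P[:,2]<139)].mean(0).round(1))
    if n=="top":
        print("rect z134",cv2.minAreaRect(ray(c,np.argwhere(y)[:,::-1],134)[:,:2].astype(np.float32)))
    dk=(hsv[...,2]<75)&roi&(abs(W[...,2]-86)<8)
    k,l,st,ce=cv2.connectedComponentsWithStats(dk.astype(np.uint8))
    for j in range(1,k):
        if st[j,4]>10: print("dark",st[j],ce[j].round(1),ray(c,ce[j],86).round(1),"zmed",np.median(W[l==j][:,2]).round(1))
c=dict(np.load("top0.npz"));W=world(c)
# box top & tray
m=(abs(W[...,2]-70)<5);r=np.zeros_like(m);r[170:290,180:350]=1
m&=r;k,l,st,ce=cv2.connectedComponentsWithStats(m.astype(np.uint8));i=1+st[1:,4].argmax()
print("box",cv2.minAreaRect(W[l==i][:,:2].astype(np.float32)),np.median(W[l==i][:,2]))
r=cv2.minAreaRect(ray(c,np.argwhere(l==i)[:,::-1],70)[:,:2].astype(np.float32));print(r)
hsv=cv2.cvtColor(c["color"],cv2.COLOR_RGB2HSV)
b=(hsv[...,0]>100)&(hsv[...,0]<125)&(hsv[...,1]>120);b[:150]=0;b[300:]=0;b[:,:390]=0;b[:,530:]=0
for zlo,zhi in((38,50),(-3,12)):
    q=b&(W[...,2]>zlo)&(W[...,2]<zhi);print("tray",q.sum(),cv2.minAreaRect(W[q][:,:2].astype(np.float32)),np.median(W[q][:,2]))
print("bench z",np.median(W[300:330,280:320,2]))
pts=np.argwhere(b)[:,::-1];h=cv2.minAreaRect(pts.astype(np.float32));print(h,ray(c,cv2.boxPoints(h),45).round(1))
E
```

```text
top cast z pct [130.2 132.9 134.6 137.  156.6] [ 213  186   48   88 1415]
rect px ((236.4981689453125, 229.6788330078125), (89.74455261230469, 16.623584747314453), 67.65935516357422)
depth bartop pts centroid [523.1 276.6 134. ]
rect z134 ((523.3411865234375, 278.06915283203125), (188.38381958007812, 34.727291107177734), 23.72711944580078)
scene cast z pct [114.7 129.9 131.9 134.8 152.7] [ 367  228   31   71 1162]
rect px ((382.5294494628906, 262.88238525390625), (18.432706832885742, 71.30547332763672), 14.03624439239502)
depth bartop pts centroid [530.3 282.1 132.1]
dark [318 254  12  13  74] [323.7 259.7] [[552.3 147.7  86. ]] zmed 83.2
dark [341 265   7   7  36] [344.1 267.8] [[546.5 198.9  86. ]] zmed 82.8
dark [359 271  11  11  83] [364.6 275.9] [[541.  248.5  86. ]] zmed 83.1
dark [387 279   9  11  74] [390.9 284.4] [[528.9 306.4  86. ]] zmed 83.9
box ((540.810546875, 179.0606689453125), (149.96051025390625, 218.87957763671875), 7.3602681159973145) 71.34172890248026
((540.5929565429688, 179.2436981201172), (149.4921112060547, 218.885009765625), 7.318984031677246)
tray 1737 ((556.817138671875, -206.81378173828125), (252.00531005859375, 224.69212341308594), 3.228300094604492) 44.66523046186287
tray 7440 ((555.2454223632812, -217.6455078125), (253.1856231689453, 234.4477081298828), 3.7382845878601074) 5.351185659401448
bench z 0.4724362438832547
((455.4132385253906, 221.50376892089844), (111.28617095947266, 98.77625274658203), 87.51044464111328) [[ 676.2  -85.9   45. ]
 [ 691.2 -311.9   45. ]
 [ 437.5 -325.4   45. ]
 [ 423.1 -100.9   45. ]]
```

Run:
```python
import cv2
t=cv2.imread("pics/top0.png")
cv2.imwrite("pics/t_tray.png",cv2.resize(t[155:290,395:520],None,fx=4.4,fy=4.4,interpolation=cv2.INTER_CUBIC))
```

```text
(no output)
```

View pics/t_tray.png

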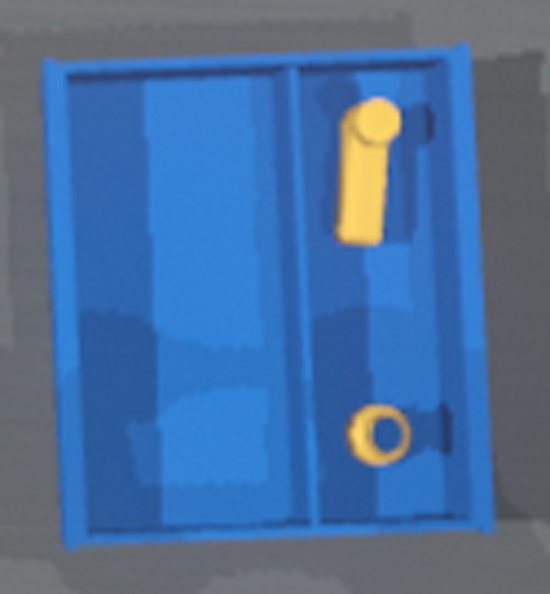

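Run:
```python
from h import *
c=dict(np.load("top0.npz"));s=dict(np.load("scene0.npz"))
print("tray rim",ray(c,[[405.2,169.1],[501.1,165.7],[506.4,275.5],[410.9,278.9]],45).round(1).tolist())
print("part",ray(c,[[462,170.5],[466.6,274.8]],39).round(1).tolist())
g=cv2.cvtColor(c["color"],cv2.COLOR_RGB2GRAY)
big=cv2.resize(g,None,fx=4,fy=4,interpolation=cv2.INTER_CUBIC)
for nm,(u,v),r in(("bar",(302.4,222.8),15),("small",(278.9,225.4),10),("sq",(255.7,227.6),10)):
    u0,v0=int(u)-r,int(v)-r
    p=big[4*v0:4*(v0+2*r),4*u0:4*(u0+2*r)]
    # nearest-to-centre dark blob
    k,l,st,ce=cv2.connectedComponentsWithStats((p<85).astype(np.uint8)); 
    j=min((j for j in range(1,k) if st[j,4]>100),key=lambda j:np.hypot(*(ce[j]-4*r)))
    m=cv2.minAreaRect(np.argwhere(l==j)[:,::-1].astype(np.float32))
    q=np.array(m[0])/4+[u0,v0]-.375
    print(nm,ray(c,q,86).round(1),np.array(m[1])/4*2.17,m[2], "scene px",proj(s,ray(c,q,86)).round(1))
hsv=cv2.cvtColor(c["color"],cv2.COLOR_RGB2HSV)
y=(hsv[...,0]>12)&(hsv[...,0]<35)&(hsv[...,1]>120)&(hsv[...,2]>120);y[:175]=0;y[280:]=0;y[:,:195]=0;y[:,300:]=0
P=ray(c,np.argwhere(y)[:,::-1],134)[:,:2]
mu=np.array([523.3,278.1]);a=np.radians(23.7)
for it in range(3):
    d=np.array([np.cos(a),np.sin(a)]);n=np.array([-d[1],d[0]])
    L=(P-mu)@d;w=(P-mu)@n;mid=[]
    for b in range(-50,50,10):
        q=w[(L>=b)&(L<b+10)];mid.append([b+5,(q.max()+q.min())/2,np.ptp(q)])
    mid=np.array(mid);f=np.polyfit(mid[:,0],mid[:,1],1);a+=np.arctan(f[0]);mu=mu+n*f[1]
print("cast angle",np.degrees(a),"mu",mu,"width",mid[:,2].mean(),"L",L.min(),L.max())
print("scene proj of ends/mid z134",proj(s,[[*(mu+d*k),134] for k in(-95,0,95)]).round(1).tolist())
from plant import bot
```

```text
tray rim [[673.9, -89.5, 45.0], [686.7, -309.1, 45.0], [436.2, -323.7, 45.0], [424.0, -106.3, 45.0]]
part [[674.7, -221.3, 39.0], [435.7, -234.7, 39.0]]
bar [[544.  142.5  86. ]] [36.42473688 10.18454845] 83.6598129272461 scene px [[324.2 257. ]]Traceback (most recent call last):
  File "<stdin>", line 12, in <module>
ValueError: min() iterable argument is empty
```

Run:
```python
from h import *
c=dict(np.load("top0.npz"));s=dict(np.load("scene0.npz"))
g=cv2.cvtColor(c["color"],cv2.COLOR_RGB2GRAY)
big=cv2.resize(g,None,fx=4,fy=4,interpolation=cv2.INTER_CUBIC)
for nm,(u,v),r in(("bar",(302.4,222.8),13),("small",(278.9,225.4),6),("sq",(255.7,227.6),10)):
    u0,v0=int(u)-r,int(v)-r
    p=big[4*v0:4*(v0+2*r),4*u0:4*(u0+2*r)]
    t=(int(p.min())+130)//2
    k,l,st,ce=cv2.connectedComponentsWithStats((p<t).astype(np.uint8))
    j=min((j for j in range(1,k) if st[j,4]>100),key=lambda j:np.hypot(*(ce[j]-4*r)))
    m=cv2.minAreaRect(np.argwhere(l==j)[:,::-1].astype(np.float32))
    q=np.array(m[0])/4+[u0,v0]-.375
    print(nm,p.min(),ray(c,q,86).round(1),np.array(m[1])/4*2.17,m[2], "scene px",proj(s,ray(c,q,86)).round(1))
hsv=cv2.cvtColor(c["color"],cv2.COLOR_RGB2HSV)
y=(hsv[...,0]>12)&(hsv[...,0]<35)&(hsv[...,1]>120)&(hsv[...,2]>120);y[:175]=0;y[280:]=0;y[:,:195]=0;y[:,300:]=0
k,l,st,ce=cv2.connectedComponentsWithStats(y.astype(np.uint8));y=l==1+st[1:,4].argmax()
P=ray(c,np.argwhere(y)[:,::-1],134)[:,:2]
mu=np.array([523.3,278.1]);a=np.radians(23.7)
for it in range(3):
    d=np.array([np.cos(a),np.sin(a)]);n=np.array([-d[1],d[0]])
    L=(P-mu)@d;w=(P-mu)@n;mid=[]
    for b in range(-50,50,10):
        q=w[(L>=b)&(L<b+10)];mid.append([b+5,(q.max()+q.min())/2,np.ptp(q)])
    mid=np.array(mid);f=np.polyfit(mid[:,0],mid[:,1],1);a+=np.arctan(f[0]);mu=mu+n*f[1]
print("cast angle",np.degrees(a),"mu",mu,"width",mid[:,2].mean(),"L",L.min(),L.max())
print("scene proj",proj(s,[[*(mu+d*k),134] for k in(-95,0,95)]).round(1).tolist())
from plant import bot
```

```text
bar 72 [[544.1 142.2  86. ]] [37.57540541 11.8424128 ] 83.48019409179688 scene px [[324. 257.]]
small 81 [[537.3 193.9  86. ]] [14.105 15.19 ] 90.0 scene px [[344.8 264.8]]
sq 70 [[531.3 245.2  86. ]] [23.77545404 23.89207507] 83.82982635498047 scene px [[365.9 273. ]]
cast angle 24.066843837485777 mu [523.50148192 277.64099407] width 32.38269415342205 L -94.16823378843452 94.2782642640784
scene proj [[389.7, 233.9], [382.7, 259.3], [374.7, 288.2]]
```

Measurements agree across the views: casting at (523.5, 277.6), yaw 24.1°; bay centre at (553, −166), yaw 3.4°; key row yaw about 7°. I'll move clear of the base first.

Request:
carry_out --pt "0 45 -32 0 0" --pt "0 90 -64 0 0" --pt "0 135 -96 0 0" --pt "0 180 -128 0 0" --pt "0 225 -160 0 0" --pt "0 270 -192 0 0" --pt "0 315 -224 0 0" --pt "0 350 -250 0 0" --pt "0 380 -270 0 0" --pt "0 389 -277 0 0"

```text
time: 1.35
tool_pos: [450.6, -99.2, 226.2]
tcp_rot: [-3.14, 0.0, 0.349]
contact_force: [-1.1, 0.1, -0.1]
grip_width: 92.1
```

Request:
carry_out --pt "0 25 -41 0 0" --pt "0 50 -82 0 0" --pt "0 75 -123 0 -1" --pt "0 100 -164 0 -2" --pt "0 124 -205 0 -3" --pt "0 148 -246 0 -4" --pt "0 172 -287 0 -4.1" --pt "0 190 -316 10 -4.1" --pt "0 197.5 -329 20 -4.1" --pt "0 197.5 -329 20 -4.1"

```text
time: 2.6
tool_pos: [523.0, 276.9, 205.3]
tcp_rot: [-3.14, 0.003, 0.421]
contact_force: [-1.2, 0.1, 0.3]
grip_width: 91.7
```

Run:
```python
from plant import bot
import cv2,numpy as np
c=bot.capture("top"); cv2.imwrite("pics/t1.png",cv2.resize(c["color"][150:310,160:370,::-1],None,fx=3.6,fy=3.6))
c=bot.capture("scene"); cv2.imwrite("pics/s1.png",cv2.resize(c["color"][150:350,265:460,::-1],None,fx=3,fy=3))
o=bot.get_obs();print(o["tool_pos"],o["tcp_rot"],o["joint_positions"])
```

```text
[523.50959151 276.23638659 206.73494258] [-3.14016944e+00  1.03894784e-03  4.20017121e-01] [3.55365970e-01 4.80906606e-01 1.36216180e+00 1.40442758e-03
 1.29965323e+00 1.50576900e+00]
```

View pics/s1.png

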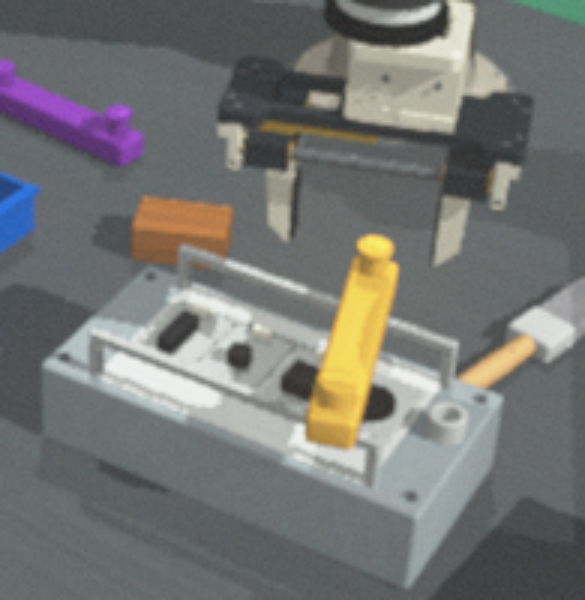

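The open jaws straddle the casting (crop about (280–450, 250)) and align with its width. Descending.

Request:
carry_out --pt "0 0.5 -1 15 0" --pt "0 0.5 -1 35 0" --pt "0 0.5 -1 55 0" --pt "0 0.5 -1 75 0" --pt "0 0.5 -1 90 0" --pt "0 0.5 -1 98 0" --pt "0 0.5 -1 102 0" --pt "0 0.5 -1 103 0" --pt "0 0.5 -1 103 0" --pt "0 0.5 -1 103 0"

```text
time: 3.95
tool_pos: [523.6, 277.6, 104.2]
tcp_rot: [-3.14, 0.0, 0.42]
contact_force: [-0.4, 0.9, -0.3]
grip_width: 91.6
```

Request:
carry_out --pt "0.3 0 0 0 0" --pt "0.5 0 0 0 0" --pt "0.6 0 0 0 0" --pt "0.7 0 0 0 0" --pt "0.8 0 0 0 0" --pt "1 0 0 0 0" --pt "1 0 0 0 0" --pt "1 0 0 0 0"

```text
time: 4.95
tool_pos: [523.6, 277.6, 104.2]
tcp_rot: [-3.14, 0.0, 0.42]
contact_force: [-0.2, 0.0, -0.6]
grip_width: 34.0
```

Width is 34 mm, so it is gripped. Lifting straight up.

Request:
carry_out --pt "1 0 0 -3 0" --pt "1 0 0 -8 0" --pt "1 0 0 -16 0" --pt "1 0 0 -28 0" --pt "1 0 0 -44 0" --pt "1 0 0 -62 0" --pt "1 0 0 -78 0" --pt "1 0 0 -90 0" --pt "1 0 0 -95 0" --pt "1 0 0 -95 0"

```text
time: 6.2
tool_pos: [523.7, 277.5, 199.2]
tcp_rot: [-3.14, 0.0, 0.42]
contact_force: [-0.5, -0.4, -4.4]
grip_width: 33.9
```

Run:
```python
from plant import bot
import cv2,numpy as np
c=bot.capture("scene"); cv2.imwrite("pics/s2.png",cv2.resize(c["color"][130:350,265:460,::-1],None,fx=2.7,fy=2.7))
o=bot.get_obs();print(o["tool_pos"],o["tcp_rot"],o["joint_positions"],o["contact_force"],o["grip_width"])
```

```text
[523.45079505 277.39167815 198.77588045] [-3.14010884e+00  9.73381287e-04  4.20017693e-01] [3.57208810e-01 4.87950229e-01 1.37302327e+00 1.48127165e-03
 1.28168405e+00 1.50756510e+00] [-0.14352367  0.22543323 -3.82206483] 33.856493875641846
```

View pics/s2.png

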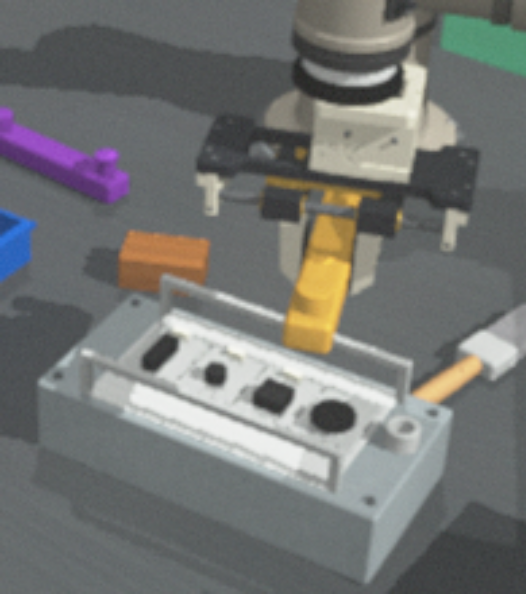

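The casting is held level, and all four keys are visible: crop (160,350) oblong, (215,373) small, (272,395) square, (333,415) stop. Carrying it to the tray.

Request:
carry_out --pt "1 -3 8 0 0" --pt "1 -9 25 0 1" --pt "1 -19 51 0 2" --pt "1 -32 86 0 4" --pt "1 -47 126 0 6" --pt "1 -62 168 0 8" --pt "1 -78 210 0 10" --pt "1 -93 252 0 13" --pt "1 -107 290 0 16" --pt "1 -120 324 0 18"

```text
time: 7.5
tool_pos: [545.4, -70.1, 198.3]
tcp_rot: [-3.141, 0.002, 0.102]
contact_force: [0.3, -0.7, -3.9]
grip_width: 33.6
```

Run:
```python
from plant import bot
import numpy as np
o=bot.get_obs();p=o["tool_pos"];y=o["tcp_rot"][2];print(p,o["tcp_rot"],o["grip_width"])
X,Y=552.8-p[0],-166.3-p[1];c,s=np.cos(y),np.sin(y);print(c*X+s*Y,s*X-c*Y,np.degrees(y)-3.4)
```

```text
[545.36614109 -70.12989584 198.33597076] [-3.14080761e+00  1.67856425e-03  1.02431315e-01] 33.55904118888801
-2.4387188656861563 96.42615745709564 2.4688820531983757
```

Request:
carry_out --pt "1 -0.5 28 0 0.6" --pt "1 -1 52 0 1.2" --pt "1 -2 72 0 1.8" --pt "1 -2.4 86 0 2.4" --pt "1 -2.4 93 0 2.5" --pt "1 -2.4 96.4 0 2.5" --pt "1 -2.4 96.4 10 2.5" --pt "1 -2.4 96.4 30 2.5" --pt "1 -2.4 96.4 60 2.5" --pt "1 -2.4 96.4 85 2.5"

```text
time: 8.75
tool_pos: [552.2, -165.2, 111.6]
tcp_rot: [-3.14, 0.003, 0.06]
contact_force: [-0.1, 1.3, -3.6]
grip_width: 34.0
```

Run:
```python
from plant import bot
import cv2,numpy as np
c=bot.capture("scene"); cv2.imwrite("pics/s3.png",cv2.resize(c["color"][100:300,120:320,::-1],None,fx=2.9,fy=2.9))
c=bot.capture("top"); cv2.imwrite("pics/t3.png",cv2.resize(c["color"][150:330,380:540,::-1],None,fx=3,fy=3))
o=bot.get_obs();print(o["tool_pos"],o["tcp_rot"],o["contact_force"],o["grip_width"])
```

```text
[ 550.60348007 -164.59125669  109.86966703] [-3.13750085  0.00789252  0.05970218] [-0.18884215 -0.97991086 -3.26316287] 33.74857379175843
```

View pics/s3.png

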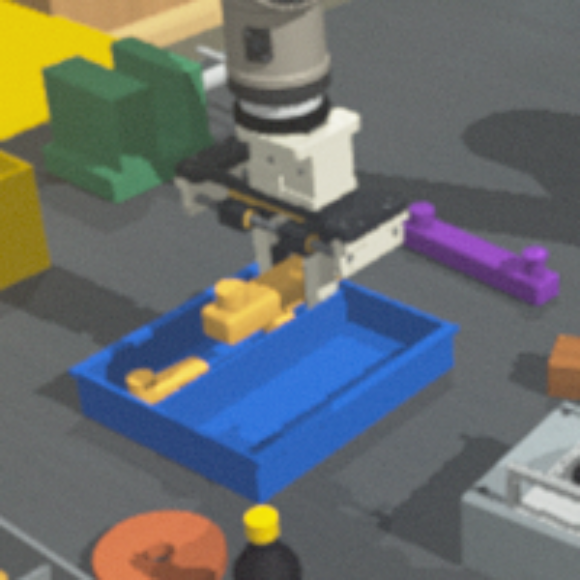

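View pics/t3.png

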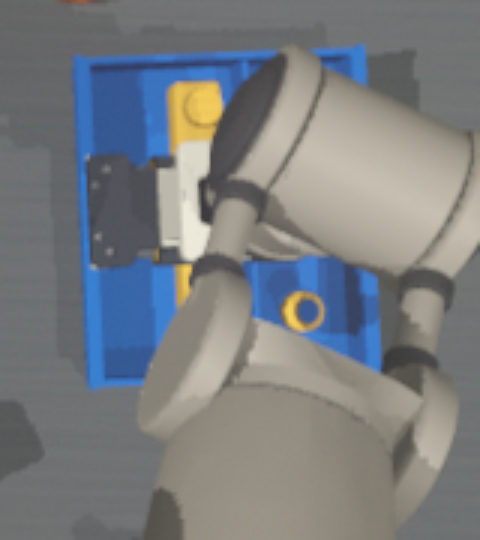

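Over the bay and aligned with it. Fully open fingers (130 mm) would not fit in the 118 mm bay, so I'll open only partly. Lowering.

Request:
carry_out --pt "1 2 1.6 0 0" --pt "1 2 1.6 5 0" --pt "1 2 1.6 17 0" --pt "1 2 1.6 34 0" --pt "1 2 1.6 51 0" --pt "1 2 1.6 67 0" --pt "1 2 1.6 80 0" --pt "1 2 1.6 87 0" --pt "1 2 1.6 90 0" --pt "1 2 1.6 90 0"

```text
time: 10.1
tool_pos: [552.2, -165.8, 20.0]
tcp_rot: [-3.138, 0.008, 0.06]
contact_force: [0.2, 1.0, -3.0]
grip_width: 34.1
```

Run:
```python
from plant import bot
o=bot.get_obs();print(o["tool_pos"],o["tcp_rot"],o["contact_force"],o["grip_width"])
```

```text
[ 552.15247888 -165.82794244   20.01203439] [-3.13770359  0.00752277  0.05971862] [ 0.16730309  0.97893261 -2.95729141] 34.06546627537338
```

Request:
carry_out --pt "1 0 0 4 0" --pt "1 0 0 8 0" --pt "1 0 0 11 0" --pt "1 0 0 13 0" --pt "1 0 0 14 0" --pt "1 0 0 14 0"

```text
time: 10.85
tool_pos: [552.1, -165.8, 6.0]
tcp_rot: [-3.138, 0.008, 0.06]
contact_force: [-0.5, 0.2, -2.6]
grip_width: 33.6
```

Request:
carry_out --pt "1 0 0 0.5 0" --pt "1 0 0 1 0"

```text
time: 11.1
tool_pos: [552.2, -165.8, 5.3]
tcp_rot: [-3.138, 0.007, 0.06]
contact_force: [-0.5, 0.6, 1.7]
grip_width: 33.8
```

The fingertips are touching the floor with about 4 N. Releasing gently and only partway.

Request:
carry_out --pt "0.63 0 0 0 0" --pt "0.62 0 0 0 0" --pt "0.61 0 0 0 0" --pt "0.6 0 0 0 0" --pt "0.58 0 0 -0.5 0" --pt "0.55 0 0 -1 0" --pt "0.5 0 0 -1 0" --pt "0.45 0 0 -1 0" --pt "0.45 0 0 -1 0"

```text
time: 12.22
tool_pos: [552.2, -165.8, 6.3]
tcp_rot: [-3.138, 0.007, 0.06]
contact_force: [-0.9, -0.3, 0.9]
grip_width: 50.3
```

Run:
```python
from plant import bot
import cv2,numpy as np
c=bot.capture("scene"); cv2.imwrite("pics/s4.png",cv2.resize(c["color"][120:300,120:320,::-1],None,fx=3,fy=3))
o=bot.get_obs();print(o["tool_pos"],o["tcp_rot"],o["contact_force"],o["grip_width"])
```

```text
[ 552.17669459 -165.8171263     6.30119535] [-3.13785753  0.00723484  0.05973447] [-0.18794835  0.13772874  0.0977892 ] 50.3548253415915
```

View pics/s4.png

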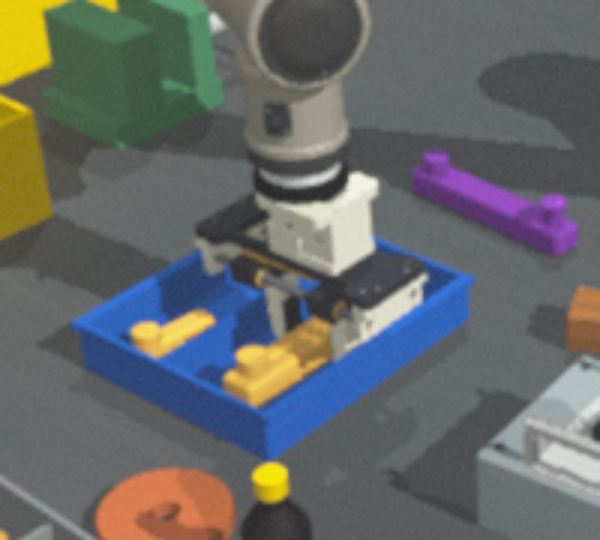

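The casting is in the bay and released: fingers at 50 mm, force about 0. Rising straight up, shut the jaws only once clear.

Request:
carry_out --pt "0.45 0 0 -5 0" --pt "0.45 0 0 -20 0" --pt "0.45 0 0 -45 0" --pt "0.45 0 0 -80 0" --pt "0.45 0 0 -120 0" --pt "0.45 0 0 -160 0" --pt "0.6 0 0 -185 0" --pt "1 0 0 -195 0" --pt "1 0 0 -195 0" --pt "1 0 0 -195 0"

```text
time: 13.52
tool_pos: [553.0, -166.2, 200.1]
tcp_rot: [-3.137, 0.009, 0.06]
contact_force: [0.6, 0.3, -0.9]
grip_width: 15.2
```

Run:
```python
from plant import bot
import numpy as np
o=bot.get_obs();p=o["tool_pos"];y=o["tcp_rot"][2];print(p,o["tcp_rot"],o["grip_width"],o["joint_positions"])
c,s=np.cos(y),np.sin(y)
X,Y=544.1-p[0],142.4-p[1];print(c*X+s*Y,s*X-c*Y,np.degrees(y)-7.1)
```

```text
[ 552.99902381 -166.21198072  200.10851304] [-3.13680975  0.00930415  0.05971797] 15.237491677398497 [-4.24617325e-01  4.65102870e-01  1.40728300e+00 -1.03667288e-04
  1.27966780e+00  1.08651356e+00]
9.535568639347794 -308.59296849059626 -3.678412303276018
```

Request:
carry_out --pt "1 1 -40 0 0" --pt "1 3 -85 0 -1" --pt "1 4 -130 0 -2" --pt "1 5 -175 0 -3" --pt "1 7 -220 0 -3.7" --pt "1 8 -260 0 -3.7" --pt "1 9 -290 0 -3.7" --pt "1 9.5 -304 0 -3.7" --pt "1 9.5 -308.6 0 -3.7" --pt "1 9.5 -308.6 0 -3.7"

```text
time: 14.78
tool_pos: [544.1, 141.7, 201.2]
tcp_rot: [-3.137, 0.01, 0.124]
contact_force: [0.5, 0.7, 0.5]
grip_width: 0.4
```

Run:
```python
from plant import bot
from h import *
o=bot.get_obs();p=o["tool_pos"];y=o["tcp_rot"][2];print(p,o["tcp_rot"],o["grip_width"])
C,S=np.cos(y),np.sin(y)
X,Y=544.1-p[0],142.4-p[1];print(C*X+S*Y,S*X-C*Y,np.degrees(y)-7.1)
c=bot.capture("scene"); cv2.imwrite("pics/s5.png",cv2.resize(c["color"][130:350,130:450,::-1],None,fx=2.5,fy=2.5))
c=bot.capture("top"); cv2.imwrite("pics/t5.png",cv2.resize(c["color"][150:310,180:520,::-1],None,fx=2.3,fy=2.3))
hsv=cv2.cvtColor(c["color"],cv2.COLOR_RGB2HSV);W=world(c)
m=(hsv[...,0]>12)&(hsv[...,0]<35)&(hsv[...,1]>120)&(hsv[...,2]>100);m[:160]=0;m[290:]=0;m[:,:405]=0;m[:,:]&=(np.arange(640)<510)
k,l,st,ce=cv2.connectedComponentsWithStats(m.astype(np.uint8))
for j in range(1,k):
    if st[j,4]>30:
        r=cv2.minAreaRect(ray(c,np.argwhere(l==j)[:,::-1],31)[:,:2].astype(np.float32));d=np.array(r[0])-[552.8,-166.3];a=np.radians(3.4)
        print(st[j],r,"bay",d[0]*np.cos(a)+d[1]*np.sin(a),-d[0]*np.sin(a)+d[1]*np.cos(a),np.percentile(W[l==j][:,2],[10,50,90]))
```

```text
[544.11727542 141.73692038 201.16126201] [-3.13655217  0.00954546  0.12388134] 0.42985688661343147
0.06479022049461498 -0.6601327540288378 -0.002122248834387719
[472 178  14  32 311] ((623.1854248046875, -261.4550476074219), (27.908817291259766, 73.57496643066406), 85.89807891845703) bay 64.61823354432825 -99.16186264748005 [21.05004364 25.83963579 37.13656751]
[ 426  184   20   81 1196] ((551.1768798828125, -163.82040405273438), (185.14402770996094, 37.259132385253906), 3.3103013038635254) bay -1.47320730291483 2.571492799747493 [26.4966577  31.55046405 48.83952821]
[474 248  13  12  70] ((484.80401611328125, -265.76812744140625), (27.648134231567383, 25.2119140625), 21.31365394592285) bay -73.77539317952659 -95.26045119895772 [13.01279418 17.75981701 21.76178566]
```

View pics/s5.png

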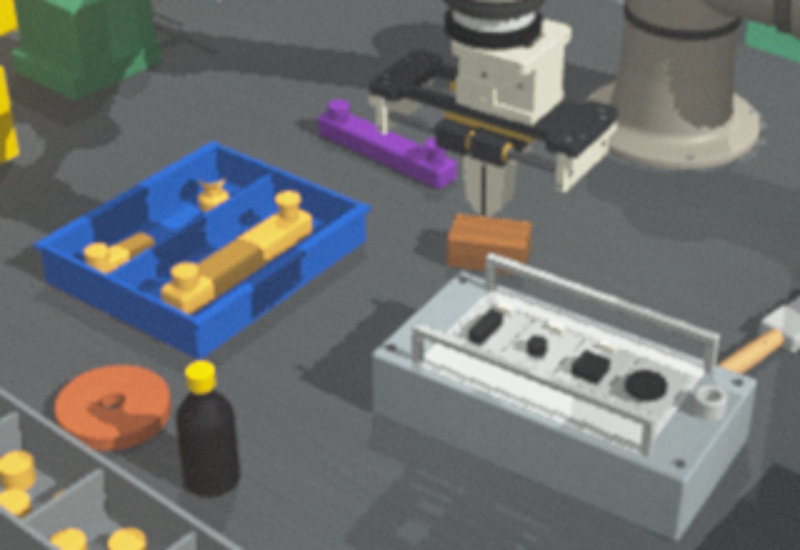

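View pics/t5.png

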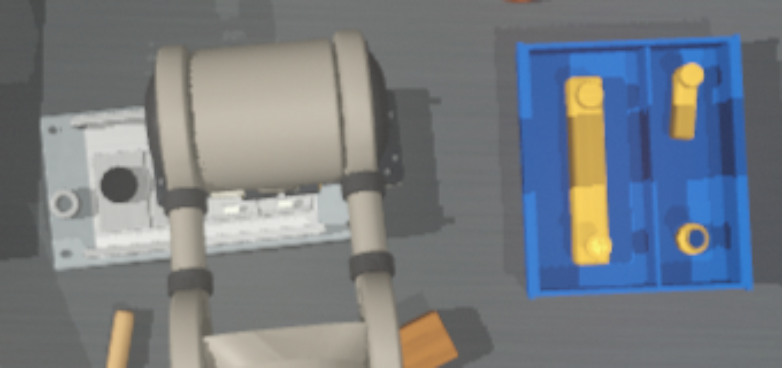

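The casting lies centred in the bay (offset about −1.5, +2.6 mm; top at 31.5 mm, so it rests on the floor). The shut fingers are over the oblong key. Descending to just above it.

Request:
carry_out --pt "1 0 -0.6 15 0" --pt "1 0 -0.6 35 0" --pt "1 0 -0.6 55 0" --pt "1 0 -0.6 75 0" --pt "1 0 -0.6 90 0" --pt "1 0 -0.6 100 0" --pt "1 0 -0.6 105 0" --pt "1 0 -0.6 105 0"

```text
time: 15.88
tool_pos: [543.2, 142.4, 96.4]
tcp_rot: [-3.137, 0.009, 0.123]
contact_force: [0.1, -0.4, 0.9]
grip_width: 0.8
```

Run:
```python
from plant import bot
from h import *
o=bot.get_obs();p=o["tool_pos"];y=o["tcp_rot"][2];print(p,o["tcp_rot"],o["grip_width"],o["contact_force"])
C,S=np.cos(y),np.sin(y)
X,Y=544.1-p[0],142.4-p[1];print(C*X+S*Y,S*X-C*Y)
c=bot.capture("scene"); cv2.imwrite("pics/s6.png",cv2.resize(c["color"][180:310,270:420,::-1],None,fx=4,fy=4))
```

```text
[543.19574085 142.4135192   96.3751353 ] [-3.13650615  0.00912741  0.12316002] 0.7913254327837447 [ 0.12825102 -0.37273407  0.89613059]
0.8957489210083788 0.12450403460008067
```

View pics/s6.png

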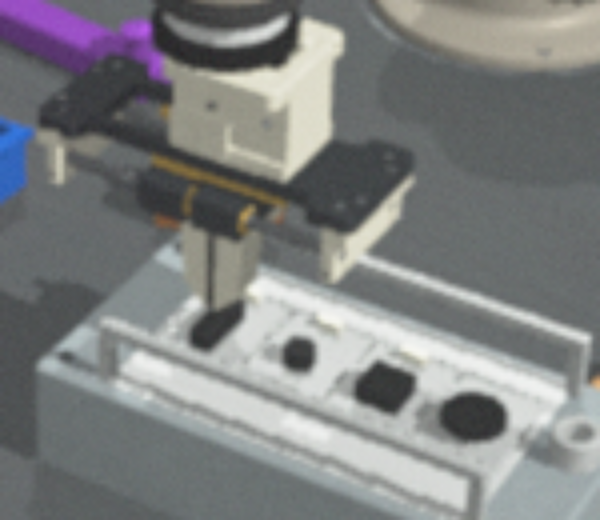

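The fingertips at crop (213,300) are right over the oblong key (218,325). Pressing and holding.

Request:
carry_out --pt "1 1 0 6 0" --pt "1 1 0 10 0" --pt "1 1 0 13 0" --pt "1 1 0 15 0" --pt "1 1 0 16 0" --pt "1 1 0 16 0" --pt "1 1 0 16 0"

```text
time: 16.8
tool_pos: [544.4, 142.6, 81.0]
tcp_rot: [-3.137, 0.008, 0.123]
contact_force: [-0.0, -0.3, 3.9]
grip_width: 0.8
```

Request:
carry_out --pt "1 0 0 0.7 0" --pt "1 0 0 1.3 0" --pt "1 0 0 1.3 0" --pt "1 0 0 1.3 0"

```text
time: 17.3
tool_pos: [544.5, 142.7, 80.2]
tcp_rot: [-3.137, 0.008, 0.123]
contact_force: [-1.6, -0.8, 8.4]
grip_width: 0.3
```

At 8.4 N the key is on its stop. Releasing.

Request:
carry_out --pt "1 0 0 -3 0" --pt "1 0 0 -8 0" --pt "1 0 0 -14 0" --pt "1 0 0 -20 0" --pt "1 0 0 -20 0" --pt "1 0 0 -20 0"

```text
time: 18.05
tool_pos: [544.5, 142.6, 100.1]
tcp_rot: [-3.137, 0.008, 0.123]
contact_force: [0.5, -0.5, -0.1]
grip_width: 0.7
```

Run:
```python
from plant import bot
from h import *
o=bot.get_obs();p=o["tool_pos"];y=o["tcp_rot"][2];print(p,o["tcp_rot"],o["grip_width"],o["contact_force"])
C,S=np.cos(y),np.sin(y)
for q in((531.0,245.4),(537.4,193.9)):
    X,Y=q[0]-p[0],q[1]-p[1];print(C*X+S*Y,S*X-C*Y)
c=bot.capture("scene"); cv2.imwrite("pics/s7.png",cv2.resize(c["color"][215:315,280:430,::-1],None,fx=5,fy=5,interpolation=cv2.INTER_CUBIC))
```

```text
[544.49286639 142.56455593 100.06537979] [-3.13657492  0.00784729  0.12323905] 0.716022696716495 [ 0.54304628 -0.46785585 -0.09080987]
-0.7492458816413254 -103.71414865644203
-0.7285428847264219 -51.818006493599924
```

View pics/s7.png

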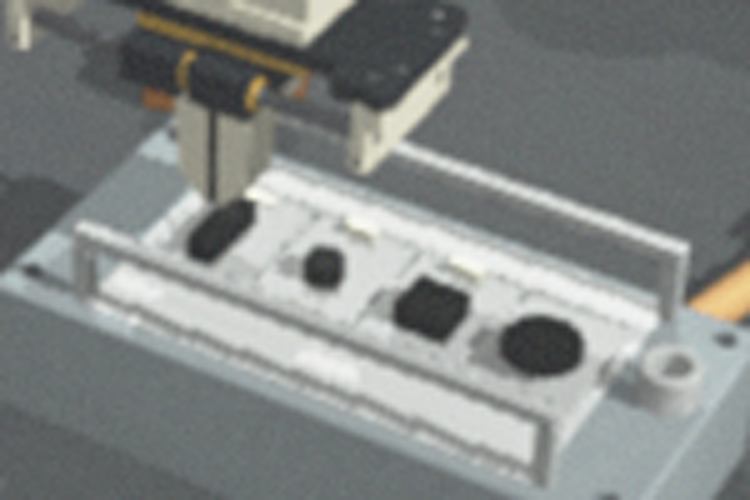

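The oblong key has sprung back up. Moving high over to the square key and checking the oblong's tab from there.

Request:
carry_out --pt "1 0 0 -15 0" --pt "1 0 -20 -25 0" --pt "1 -0.5 -50 -25 0" --pt "1 -0.7 -80 -25 0" --pt "1 -0.7 -98 -25 0" --pt "1 -0.7 -103.7 -20 0" --pt "1 -0.7 -103.7 -10 0" --pt "1 -0.7 -103.7 -3 0" --pt "1 -0.7 -103.7 -3 0"

```text
time: 19.23
tool_pos: [530.7, 244.4, 102.5]
tcp_rot: [-3.137, 0.01, 0.122]
contact_force: [0.2, -0.4, 0.1]
grip_width: 0.6
```

Run:
```python
from plant import bot
from h import *
o=bot.get_obs();p=o["tool_pos"];y=o["tcp_rot"][2];print(p,o["tcp_rot"],o["grip_width"],o["contact_force"])
C,S=np.cos(y),np.sin(y)
for q in((531.0,245.4),):
    X,Y=q[0]-p[0],q[1]-p[1];print(C*X+S*Y,S*X-C*Y)
c=bot.capture("scene"); cv2.imwrite("pics/s8.png",cv2.resize(c["color"][215:315,280:430,::-1],None,fx=5,fy=5,interpolation=cv2.INTER_CUBIC))
```

```text
[530.70489193 244.41718266 102.47417552] [-3.13706173  0.0100357   0.12210246] 0.6093867813020059 [ 0.20305726 -0.36115203  0.0901348 ]
0.4126173653598155 -0.9395560722963493
```

View pics/s8.png

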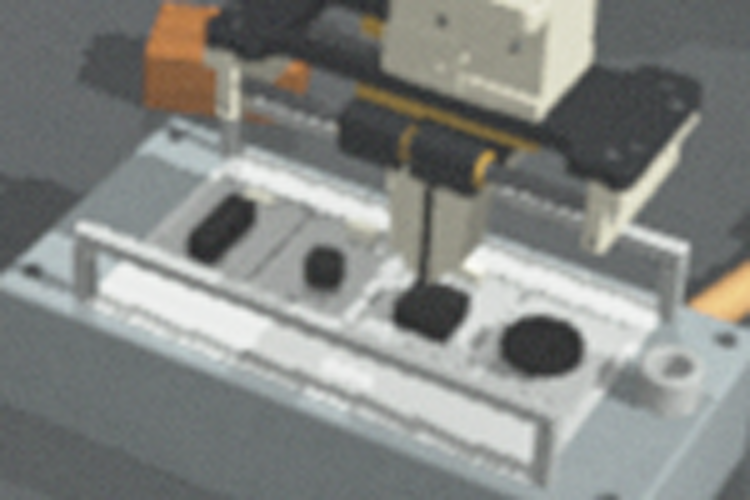

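Run:
```python
from plant import bot
from h import *
c=bot.capture("scene")
o=dict(np.load("scene0.npz"))
a=[cv2.resize(x["color"][225:265,310:360,::-1],None,fx=8,fy=8,interpolation=cv2.INTER_CUBIC) for x in (o,c)]
cv2.imwrite("pics/tab1.png",np.hstack(a))
print(((proj(c,[[509.4,138.1,77],[509.4,138.1,72]])-[310,225])*8).round())
```

```text
[[176. 218.]
 [176. 233.]]
```

View pics/tab1.png

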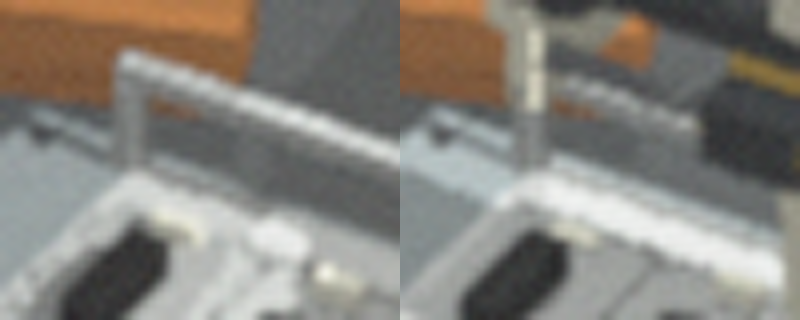

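The oblong's tab has sunk from (178,222) to (177,232), close to the shift predicted for 5 mm. Pressing the square key.

Request:
carry_out --pt "1 0.6 -0.9 8 0" --pt "1 0.6 -0.9 14 0" --pt "1 0.6 -0.9 18 0" --pt "1 0.6 -0.9 21 0" --pt "1 0.6 -0.9 22 0" --pt "1 0.6 -0.9 22.4 0" --pt "1 0.6 -0.9 22.4 0"

```text
time: 20.2
tool_pos: [531.4, 245.8, 81.2]
tcp_rot: [-3.137, 0.008, 0.122]
contact_force: [-2.4, -3.1, 3.8]
grip_width: 0.2
```

Request:
carry_out --pt "1 0 0 0.7 0" --pt "1 0 0 1.4 0" --pt "1 0 0 1.4 0" --pt "1 0 0 1.4 0"

```text
time: 20.7
tool_pos: [531.4, 245.8, 80.2]
tcp_rot: [-3.137, 0.008, 0.122]
contact_force: [-3.6, -2.9, 7.9]
grip_width: 0.3
```

The square key is on its stop at 7.9 N. Releasing and moving on to the small round key.

Request:
carry_out --pt "1 0 0 -3 0" --pt "1 0 0 -8 0" --pt "1 0 0 -16 0" --pt "1 0 0 -30 0" --pt "1 0 15 -40 0" --pt "1 0 40 -40 0" --pt "1 0 52 -36 0" --pt "1 0 52 -28 0" --pt "1 0 52 -22 0" --pt "1 0 52 -22 0"

```text
time: 21.95
tool_pos: [537.3, 194.6, 101.0]
tcp_rot: [-3.137, 0.01, 0.123]
contact_force: [-0.7, -0.3, -0.7]
grip_width: 0.6
```

Run:
```python
from plant import bot
from h import *
o=bot.get_obs();p=o["tool_pos"];y=o["tcp_rot"][2];print(p,o["tcp_rot"],o["grip_width"],o["contact_force"])
C,S=np.cos(y),np.sin(y)
for q in((537.4,193.9),):
    X,Y=q[0]-p[0],q[1]-p[1];print(C*X+S*Y,S*X-C*Y)
c=bot.capture("scene"); cv2.imwrite("pics/s9.png",cv2.resize(c["color"][215:315,280:430,::-1],None,fx=5,fy=5,interpolation=cv2.INTER_CUBIC))
o=dict(np.load("scene0.npz"))
```

```text
[537.32060722 194.56512954 101.03682327] [-3.13680518  0.00991895  0.12312958] 0.6005920984354961 [-0.73287777 -0.28923283 -0.74455897]
-0.002898637943227339 0.669844844160059
```

View pics/s9.png

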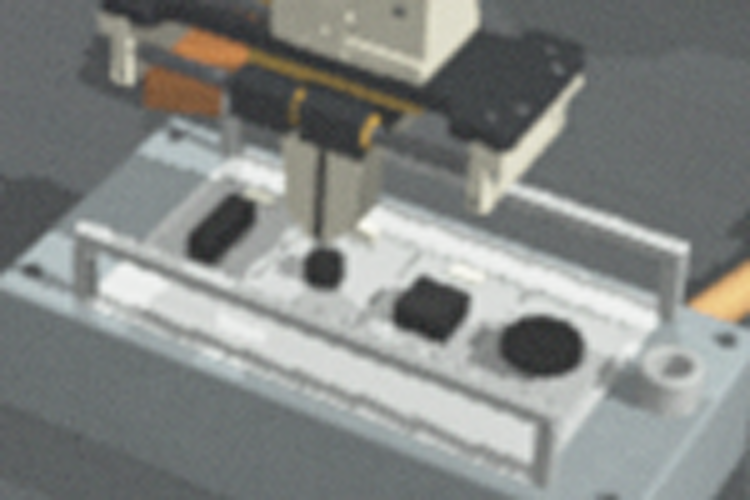

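The square key is back up, its tab is lower and thinner at (465,271), and the fingers are over the small key (323,268). Pressing.

Request:
carry_out --pt "1 0.2 0.6 7 0" --pt "1 0.2 0.6 13 0" --pt "1 0.2 0.6 17 0" --pt "1 0.2 0.6 19.5 0" --pt "1 0.2 0.6 21 0" --pt "1 0.2 0.6 21.5 0" --pt "1 0.2 0.6 22 0" --pt "1 0.2 0.6 22 0" --pt "1 0.2 0.6 22 0"

```text
time: 23.12
tool_pos: [537.5, 194.2, 80.2]
tcp_rot: [-3.137, 0.009, 0.123]
contact_force: [-3.7, 0.1, 8.1]
grip_width: 0.6
```

The small key is on its stop at 8.1 N. Releasing and retreating straight up, then back towards the robot.

Request:
carry_out --pt "1 0 0 -3 0" --pt "1 0 0 -8 0" --pt "1 0 0 -16 0" --pt "1 0 0 -30 0" --pt "1 0 0 -55 0" --pt "1 0 0 -85 0" --pt "1 -20 30 -115 0" --pt "1 -40 80 -130 0" --pt "1 -60 130 -130 0" --pt "1 -60 150 -130 0"

```text
time: 24.38
tool_pos: [497.0, 35.2, 211.4]
tcp_rot: [-3.137, 0.008, 0.121]
contact_force: [-0.6, 0.1, -0.6]
grip_width: 0.8
```

Request:
carry_out --pt "1 -20 40 0 0" --pt "1 -40 90 0 0" --pt "1 -50 110 0 0" --pt "1 -50 110 0 0" --pt "1 -50 110 0 0" --pt "1 -50 110 0 0"

```text
time: 25.12
tool_pos: [460.9, -79.2, 211.5]
tcp_rot: [-3.137, 0.007, 0.122]
contact_force: [-0.3, 0.3, 0.4]
grip_width: 0.6
```

Run:
```python
from plant import bot
from h import *
o=bot.get_obs();print(o["tool_pos"],o["dq"].round(3),o["contact_force"])
c=bot.capture("scene"); z=dict(np.load("scene0.npz"))
f=lambda x:cv2.resize(x["color"][225:305,305:415,::-1],None,fx=7,fy=7,interpolation=cv2.INTER_CUBIC)
cv2.imwrite("pics/s10.png",f(c))
cv2.imwrite("pics/s10f.png",c["color"][:,:,::-1])
t=bot.capture("top");cv2.imwrite("pics/t10.png",t["color"][:,:,::-1])
z=dict(np.load("top0.npz"))
hsv=cv2.cvtColor(t["color"],cv2.COLOR_RGB2HSV);W=world(t)
m=(hsv[...,0]>12)&(hsv[...,0]<35)&(hsv[...,1]>120)&(hsv[...,2]>100);m[:160]=0;m[290:]=0;m[:,:405]=0;m[:,510:]=0
k,l,st,ce=cv2.connectedComponentsWithStats(m.astype(np.uint8))
for j in range(1,k):
    if st[j,4]>30: print(st[j],cv2.minAreaRect(ray(t,np.argwhere(l==j)[:,::-1],31)[:,:2].astype(np.float32)),np.median(W[l==j][:,2]))
```

```text
[460.92761976 -79.21892176 211.479801  ] [ 0.001  0.002  0.002 -0.001 -0.003 -0.004] [-0.25911991  0.26407902  0.41270307]
[472 178  14  32 317] ((623.1854248046875, -261.4550476074219), (27.908817291259766, 73.57496643066406), 85.89807891845703) 25.780488194954486
[426 184  17  39 550] ((599.1687622070312, -159.77098083496094), (88.73568725585938, 34.88041687011719), 2.9697322845458984) 31.67945889111004
```

View pics/s10.png

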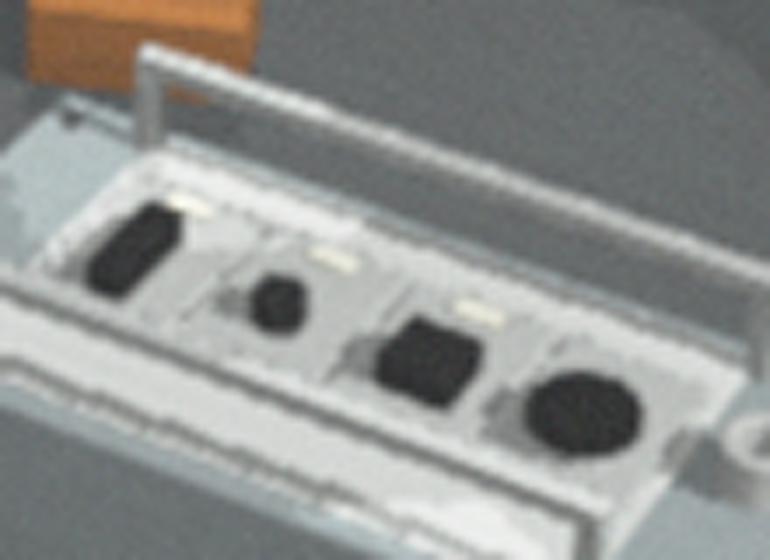

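View pics/t10.png

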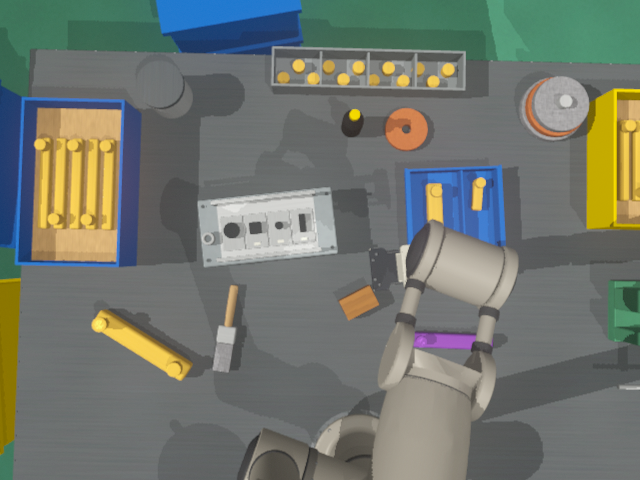

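All four keys are up. The three tabs sit low at crop (188,207), (333,257) and (480,312), the casting is in the bay and the bystanders are in place. Handing in.

```bash
python3 -c "
from plant import bot
print(bot.close_job())"
```

```text
the job is handed in; nothing more can be done
None
```

The casting is in the tray's empty bay and the three start keys were pressed in order. I handed the job in at about 25 s of the 64 s; it gives no verdict, so these are my own checks.

**Casting:** I lifted it off the guard bars and set it down flat and right way up. With the fingertips just touching the tray floor, I let it go gently; I estimate it settled the last 4 mm or so. The top camera put its middle about 1.5 mm along and 2.6 mm across from the bay centre. Its top was about 31.5 mm above the bench, which means it rests on the floor.

**Keys:** I pressed oblong, square, then small round. Each went to its stop: the tool read 80.2 mm and 7.9–8.4 N, against 4.8 N for fully down. I let each one spring back before the next and kept clear of the stop key.

**Last pictures:** All four keys were up and the three tabs sat low. I compared only the oblong's tab with the first picture; the other two I judged by eye and from the press force. The arm was still and touching nothing, and every bystander I could see looked unmoved. In the last top view the arm hid part of the casting and the valve, so their full outlines were last seen just before the first key press. No check failed or disagreed.

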